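Clamp a coated test disc on the wear-test holder

ROBOT

A 6-joint arm with a two-finger parallel gripper is mounted at the origin on the work surface. World frame = base frame: x ahead of the robot, y to its left, z up, the work surface at z = 0. Lengths are in m, angles in rad, forces in N, time in s.
With the tool pointing down it reaches from about 0.35 to 0.85 m from the base axis. Payload 8.1 kg.
Tool frame: the origin (TCP) lies at the very end of the fingers, on their centre line; the grasp point (between the pads) lies 19 mm behind it; z points along the fingers, y is the direction in which the jaws open and shut (so a half turn about z gives the same grasp; the last joint's range is limited). The gripper opens to 93 mm and grips with 3 to 60 N. Pads are 15 mm wide; open, the fingers measure 128 mm over their backs; the gripper's body (75 mm by 188 mm) begins 65 mm behind the grasp point.
Start: joints at [-1.197, 0.13, 1.488, -0, 1.523, -0.085], TCP at [0.266, -0.538, 0.219] pointing down, gripper open.
Joint ranges: [-2.96, 2.96], [-0.89, 2.26], [0.02, 2.5], [-1.34, 4.48], [0, 2.73], [-2.66, 2.66]. Speed limits (rad/s): [2.39, 2.39, 2.79, 3.14, 3.14, 3.14].

INTERFACE

Orientations are given as a rotation vector (axis times angle).
In Python, from plant import robot gives the robot as it stands.
- The arm moves only by the shell command python3 -m inch 'ROWS' [FORCE]. ROWS is JSON, a list that holds one entry, the list of rows, each a list of 7 numbers: the shift along the tool's x, y, z in cm, then the turn, a rotation vector about the tool's x, y, z in degrees, then the gripper command: -1 is fully open, 1 is shut, values between are in proportion. A call has 1 to 5 rows; each row shifts and turns the commanded pose from where the row before left it, along the tool's axes as they then stand; what a row does not reach is not made up. A row lasts 1/10 s, in which the tool goes at most 50 mm and 8.59 degrees, less where a joint would pass 70% of its speed; a pose out of reach is approached as far as the arm can. A call with a gripper value outside its range is refused whole. The fingers move at their own pace and stop on an object; FORCE is the grip in N (left out, the last holds). Time passes only in rows, so rows that do not move let the fingers close. It gives the time, the measured TCP pose, the force and the opening at its end, in the units of the state.
- robot.read_state(): the state, without advancing time (a new reading comes with each control period).
- robot.read_camera(name): name is "side" or "top" or "wrist"; returns a dict with "image" (480x640x3 uint8, blue, green, red), "K" (3x3 intrinsics, pixels), "distortion" ([k1, k2, p1, p2, k3] as OpenCV has them; the pictures are not rectified), "R" (3x3) and "t" (3): a world point X has camera coordinates R X + t; the wrist camera has in their place "tool_from_camera" (4x4, takes a point from camera to tool coordinates, whose origin is the TCP and whose axes are the flange's). Camera axes: x right, y down, z forward; pixel columns grow to the right and rows downward; lengths in m; the calibration is good to about 2 mm. A picture is of the moment at which its call begins: read the wrist's pose just before it. There is no depth.
- robot.close_job(): hands the job in, once; it reports no verdict.
The state is a dict: "t": time; "q": joint angles; "dq": joint speeds; "joint_torque": joint torques, N m; "tool_pos": TCP position; "orientation": TCP orientation; "force": force on the tool from outside, world axes, zero at the start; "wrist_torque": the same for the moment, N m; "opening": finger opening in m.
Only numpy, scipy, OpenCV 4.12 (cv2) and the standard library are available. Lean on these libraries where they do the work, as an engineer would, in place of code of your own. Each camera call takes 0.05 s, during which the arm holds its last target. There are 200 camera calls.

TASK

Mount the orange coated test disc in the blue specimen holder: thread the disc over the holder's post and lower it fully down onto the black support plate, lay the dark steel clamp ring over the post on top of it, then push the red-topped cap down over the post until it catches and stays down by itself, holding the stack clamped. Work gently and feel your way, since the post is never quite centred in the holder and heavy pressing marks the coating; let go of each part before fetching the next, and leave the green disc and everything else where they are.

Things in the scene. Friction and masses are not known exactly. Their poses are not given: they have to be found in the camera images.
- holder: Blue fixed base 150 x 150 x 34 mm, origin at centre of underside, z up; aluminium disc 110 mm wide, 6 mm high on top. Post in its middle, heights above the black round support plate (48 mm wide) round it: steel 24 mm diameter up to 15 mm (flat shoulder); brass stud 14 mm diameter to 46 mm, tapering to a 5 mm tip at 53 mm. Plain round stud from 34 to 46 mm: feel it sideways with a bore.
- holder_axis (a point): Nominal post axis: centre of the aluminium disc's top face, 40 mm above the table, z up. The real post, set by hand, stands up to 4.2 mm off this axis along each horizontal axis of the holder, with the support plate's top 20 to 31 mm above this point. NOT reported: find it by touch or sight. Its mount gives 1 mm per 15 N downward, half that sideways.
- plate_body (a joint): Sinking of the sprung support plate, m: 0 = up, grows when pressed, firm stop at 0.0045. Spring 3 N at the start plus 2.5 N per mm; the parts' weight does not sink it. With disc and ring under it the cap catches once the plate has sunk 3 mm (11 N, plus a few N for the catches), then holds it near 0.003. A push of 17 N is right; over 25 N on or between the stacked parts spoils the test.
- catch0 (a joint): One of three sprung catches around the stud, m: 0 = out (tip 11 mm from the post axis), grows to 0.0045 as pushed in, by under 1 N. Flat underside 21 mm above the free support plate; its slope runs in upward and ends at 34 mm.
- panel: Orange coated test disc, flat ring 60 mm outside, bore 26.6 mm, 10 mm thick, about 70 g; origin at the centre of its underside, z up. Lies flat on the table.
- clamp_ring: Dark steel clamp ring, 52 mm outside, bore 26.6 mm, 10 mm thick, about 60 g; origin at the centre of its underside, z up. Lies flat on the table.
- cap: Round black cap with red top, 40 mm diameter, 47 mm tall, about 60 g, standing mouth down; origin at the centre of its underside, z up. Mouth bore 16.6 mm through a lip 4 mm thick, wider (27 mm) inside up to 42 mm. Catches snap in over the lip; it cannot be pulled off.
- spare_panel: Green disc of the same size as the orange one (60 mm, 10 mm thick); leave alone. Origin at the centre of its underside.
- tin: Orange-labelled steel tin, 90 mm wide, 110 mm tall, bystander; origin at centre of underside.
- amber_bottle: Amber bottle with blue cap, 54 mm wide, 110 mm tall, bystander; origin at centre of underside.
- jar: White jar, 60 mm wide, 70 mm tall, bystander; origin at centre of underside.
- brush: Brush lying on the table to the robot's left, bystander.
- spatula: Spatula lying on the table to the robot's right, bystander.
Mind the look-alikes: they are no part of the job. Several things look just like the panel: the one meant starts farthest to the robot's left.

How it is judged:
On the way, in this order (a step that is already met when the one before it is completed fails the run):
1. the orange disc lies flat, fully down on the support plate around the post, let go (horizontal distance between panel and holder_axis below 0.008 m and z of panel in the frame of holder_axis below 0.033 m and angle between panel's own z axis and vertical below 0.06 rad and contact force between panel and the fingers below 0.1 N), for 0.2 s.
2. the clamp ring lies flat on the orange disc around the post, let go (horizontal distance between panel and holder_axis below 0.008 m and z of panel in the frame of holder_axis below 0.033 m and angle between each of panel, clamp_ring's own z axis and vertical below 0.06 rad and horizontal distance between clamp_ring and panel below 0.004 m and z of clamp_ring in the frame of panel between 0.008 and 0.0125 m and contact force between clamp_ring and the fingers below 0.1 N), for 0.2 s.
3. the cap has caught and holds the plate down, let go (horizontal distance between panel and holder_axis below 0.008 m and z of panel in the frame of holder_axis below 0.033 m and angle between each of panel, clamp_ring's own z axis and vertical below 0.06 rad and horizontal distance between each of clamp_ring, cap and panel below 0.004 m and z of clamp_ring in the frame of panel between 0.008 and 0.0125 m and value of joint plate_body above 0.002 m and z of cap in the frame of clamp_ring between 0.008 and 0.0125 m and angle between cap's own z axis and vertical below 0.1 rad and contact force between cap and the fingers below 0.1 N), for 0.2 s.
At the end, for the whole second after the job is handed in: Disc <8 mm from holder axis, underside <33 mm above holder top, level within 0.06 rad; ring on it, centred within 4 mm, 8-12.5 mm above, level within 0.06; cap on ring, within 4 mm of disc, 8-12.5 mm above ring, level within 0.1, holding the plate sunk >2 mm; all at rest (<10 mm/s) (horizontal distance between panel and holder_axis below 0.008 m and z of panel in the frame of holder_axis below 0.033 m and angle between each of panel, clamp_ring's own z axis and vertical below 0.06 rad and horizontal distance between each of clamp_ring, cap and panel below 0.004 m and z of clamp_ring in the frame of panel between 0.008 and 0.0125 m and value of joint plate_body above 0.002 m and z of cap in the frame of clamp_ring between 0.008 and 0.0125 m and angle between cap's own z axis and vertical below 0.1 rad and linear speed of each of panel, clamp_ring, cap below 0.01 m/s); the robot touches nothing.
It fails at once if more than 25 N between the disc, ring or cap and the holder, or between one of them and the next (contact force between any of panel, clamp_ring, cap and holder above 25 N or contact force between any of clamp_ring, cap and panel above 25 N or contact force between cap and clamp_ring above 25 N).
It fails at once if the green disc or another bystander moved by more than 20 mm (distance of any of tin, amber_bottle, jar, brush, spatula, spare_panel from where it was at the start of the episode above 0.02 m).
It also fails if it takes over 72 s, if anything falls off the work surface, if the arm or the gripper's body presses on something with over 40 N, if the wrist force passes 120 N, or if a joint passes its speed limit or range.

## Working session

There is one attempt and no reset: what is moved stays moved. The work goes in short steps, Python scripts to look and compute and a shell command to move; the robot and the scene stay as the last step left them, time stands still between calls to the robot, and variables do not carry over. Pictures are saved under pics/ and viewed, about 8 in all and at most 12, crops included, and the job is handed in when it is done.

```bash
ls; mkdir -p pics
cat > h.py <<'E'
import numpy as np, cv2
from scipy.spatial.transform import Rotation as Rn
from plant import robot
def cam(n):
    s=robot.read_state(); c=robot.read_camera(n)
    K=np.array(c["K"]);d=np.array(c["distortion"])
    if n=="wrist":
        T=np.eye(4);T[:3,:3]=Rn.from_rotvec(s["orientation"]).as_matrix();T[:3,3]=s["tool_pos"]
        M=T@np.array(c["tool_from_camera"]);Rc=M[:3,:3];o=M[:3,3]
    else:
        R=np.array(c["R"]);Rc=R.T;o=-R.T@np.array(c["t"])
    return c["image"],K,d,Rc,o
def ray(C,uv,z):
    im,K,d,Rc,o=C
    p=cv2.undistortPoints(np.array(uv,float).reshape(-1,1,2),K,d).reshape(-1,2)
    v=np.c_[p,np.ones(len(p))]@Rc.T
    return o+v*((z-o[2])/v[:,2])[:,None]
def proj(C,X):
    im,K,d,Rc,o=C
    return cv2.projectPoints(np.array(X,float).reshape(-1,1,3),cv2.Rodrigues(Rc.T)[0],-Rc.T@o,K,d)[0].reshape(-1,2)
def totool(dX):
    s=robot.read_state(); return Rn.from_rotvec(s["orientation"]).as_matrix().T@np.array(dX)
E
python3 - <<'E'
from h import *
s=robot.read_state(); print({k:np.round(v,4).tolist() for k,v in s.items()})
ims=[]
for n in("top","side"):
    C=cam(n);cv2.imwrite(f"pics/{n}0.png",C[0]);print(n,np.round(C[4],3),np.round(C[3][:,2],3))
E
```

```text
pics
{'t': 0.0, 'q': [-1.1974, 0.1312, 1.4893, -0.0, 1.523, -0.0854], 'dq': [-0.0007, 0.0009, 0.0001, 0.0006, 0.0007, 0.0006], 'joint_torque': [0.0005, -55.9852, -49.175, 0.077, 0.036, -0.0002], 'tool_pos': [0.2655, -0.5374, 0.2176], 'orientation': [-3.0575, -0.714, 0.0004], 'force': [0.1727, -0.5656, 0.2871], 'wrist_torque': [-0.0283, -0.0229, -0.0056], 'opening': 0.0927}
top [ 0.406 -0.003  1.073] [ 0.172  0.01  -0.985]
side [ 0.39  -1.05   0.807] [ 0.123  0.809 -0.575]
```

View pics/top0.png

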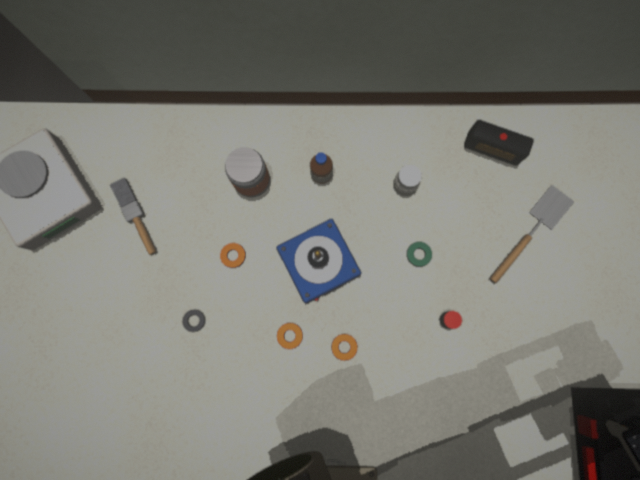

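View pics/side0.png

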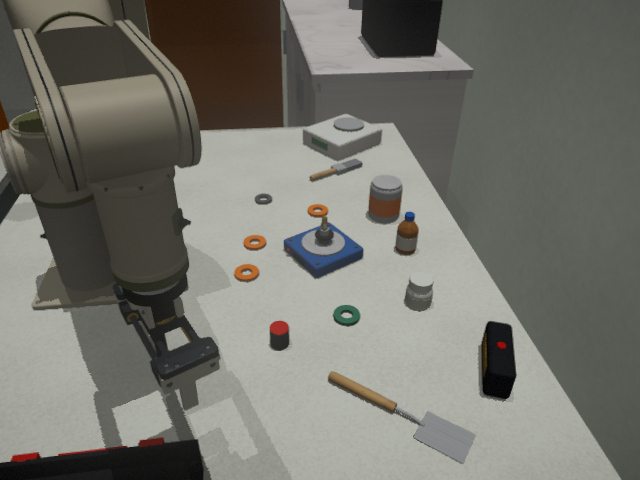

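The top view shows three orange discs, at (232,255), (290,336) and (344,347). The left one at (232,255) is the target. The ring is at (194,320), the red cap at (452,320), the green disc at (419,254) and the holder at (318,258). The side view agrees. Next I measure their positions.

Run:
```python
from h import *
for n in("top","side"):
    im=cv2.imread(f"pics/{n}0.png");C=cam(n);hsv=cv2.cvtColor(im,cv2.COLOR_BGR2HSV)
    H,S,V=cv2.split(hsv)
    masks={"orange":((H>5)&(H<18)&(S>150)&(V>120),.010),"green":((H>65)&(H<95)&(S>90),.010),"red":(((H<4)|(H>176))&(S>150)&(V>120),.047),"white_disc":None,"blue":((H>100)&(H<125)&(S>130)&(V>60),.034),"dark":((S<70)&(V<95),.010)}
    for k,m in masks.items():
        if m is None: continue
        cs,_=cv2.findContours(m[0].astype(np.uint8),cv2.RETR_EXTERNAL,cv2.CHAIN_APPROX_NONE)
        for c in cs:
            if cv2.contourArea(c)<150 or (k=="dark" and cv2.contourArea(c)>900):continue
            P=ray(C,c.reshape(-1,2),m[1])[:,:2]
            (x,y),r=cv2.minEnclosingCircle(P.astype(np.float32))
            if r>.12: continue
            pc=c.reshape(-1,2).mean(0)
            print(n,k,pc.round(),"ctr",round(x,4),round(y,4),"r",round(r,4),"minrect",[np.round(q,3) for q in cv2.minAreaRect(P.astype(np.float32))] if k=="blue" else "")
    if n=="top":
        m=((S<40)&(V>150)).astype(np.uint8)
# zoom around holder both cams
ims=[]
a=cv2.resize(cv2.imread("pics/top0.png")[215:305,260:380],(640,480),interpolation=2)
a=cv2.resize(a,(400,300));b=cv2.resize(cv2.imread("pics/side0.png")[200:275,275:375],(400,300),interpolation=2)
cv2.imwrite("pics/z0.png",np.hstack([a,b]))
```

```text
top orange [344. 347.] ctr 0.361 -0.038 r 0.0276 minrect 
top orange [289. 336.] ctr 0.3854 0.0871 r 0.0275 minrect 
top orange [232. 255.] ctr 0.5707 0.2253 r 0.0276 minrect 
top red [452. 320.] ctr 0.425 -0.2751 r 0.0179 minrect 
top blue [316. 259.] ctr 0.5573 0.0235 r 0.0967 minrect [array([0.557, 0.022]), array([0.14 , 0.141]), np.float64(27.548)]
top dark [194. 320.] ctr 0.418 0.3075 r 0.025 minrect 
top dark [318. 257.] ctr 0.5672 0.0235 r 0.0257 minrect 
top dark [137. 214.] ctr 0.6618 0.4565 r 0.1009 minrect 
top dark [403. 187.] ctr 0.7438 -0.1852 r 0.0282 minrect 
top dark [322. 176.] ctr 0.774 0.0152 r 0.0293 minrect 
top dark [251. 179.] ctr 0.7714 0.1945 r 0.0468 minrect 
side orange [246. 272.] ctr 0.3604 -0.0404 r 0.0296 minrect 
side orange [254. 241.] ctr 0.3839 0.0844 r 0.0293 minrect 
side green [346. 314.] ctr 0.5762 -0.2181 r 0.0304 minrect 
side red [279. 327.] ctr 0.4227 -0.2774 r 0.0192 minrect 
side blue [325. 247.] ctr 0.5576 0.0149 r 0.0972 minrect [array([0.557, 0.018]), array([0.144, 0.145]), np.float64(26.64)]
side dark [279. 340.] ctr 0.4232 -0.2752 r 0.0297 minrect 
side dark [418. 295.] ctr 0.7526 -0.1772 r 0.052 minrect 
side dark [317. 265.] ctr 0.5431 0.0145 r 0.0984 minrect 
side dark [403. 244.] ctr 0.7673 0.033 r 0.0507 minrect 
side dark [324. 234.] ctr 0.569 0.0982 r 0.0538 minrect 
side dark [386. 195.] ctr 0.7906 0.3012 r 0.0515 minrect
```

View pics/z0.png

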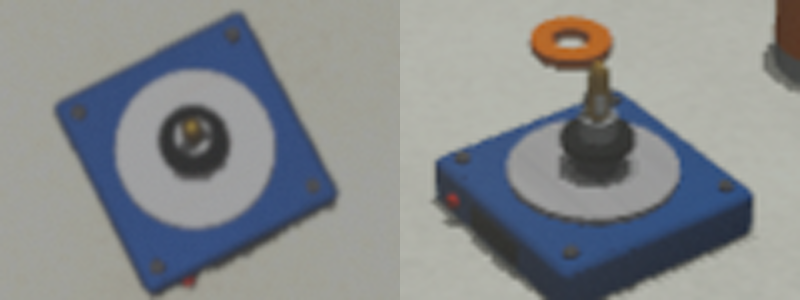

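The crop shows the post slightly off centre on the aluminium disc. I'll go above the holder for a close wrist look on the way to the disc.

```bash
python3 -m inch '[[[3.93,-2.84,0,0,0,0,-1],[3.93,-2.84,0,0,0,0,-1],[3.93,-2.84,0,0,0,0,-1],[3.93,-2.84,0,0,0,0,-1],[3.93,-2.84,0,0,0,0,-1]]]'
python3 -m inch '[[[3.93,-2.84,0,0,0,0,-1],[3.93,-2.84,0,0,0,0,-1],[3.93,-2.84,0,0,0,0,-1],[3.93,-2.84,0,0,0,0,-1],[3.93,-2.84,0,0,0,0,-1]]]'
python3 -m inch '[[[3.93,-2.84,0,0,0,0,-1],[3.93,-2.84,0,0,0,0,-1],[3.93,-2.84,0,0,0,0,-1],[0,0,0,0,0,0,-1]]]'
python3 - <<'E'
from h import *
C=cam("wrist");cv2.imwrite("pics/w1.png",C[0]);s=robot.read_state()
print(np.round(s["tool_pos"],4),np.round(s["orientation"],4),np.round(s["q"],3),C[1].tolist())
print(np.round(robot.read_camera("wrist")["tool_from_camera"],4))
E
```

```text
t: 0.7
tool_pos: [0.3795, -0.3218, 0.2185]
orientation: [-3.059, -0.714, -0.0]
force: [1.0, -0.8, 0.1]
opening: 0.0931
t: 1.2
tool_pos: [0.4928, -0.1073, 0.2187]
orientation: [3.059, 0.714, 0.0]
force: [1.1, 0.1, -0.5]
opening: 0.0926
t: 1.6
tool_pos: [0.5615, 0.0246, 0.218]
orientation: [-3.056, -0.722, -0.0]
force: [-0.1, -0.2, -0.1]
opening: 0.0929
[0.5607 0.0221 0.218 ] [-3.0571e+00 -7.2110e-01  1.4000e-03] [-0.052  0.027  1.598  0.     1.517  1.055] [[411.7329947334225, 0.0, 322.27495875148065], [0.0, 411.7329947334225, 240.49672048047876], [0.0, 0.0, 1.0]]
[[ 2.000e-04 -9.710e-01 -2.390e-01  6.560e-02]
 [ 1.000e+00  2.000e-04  3.000e-04 -3.000e-04]
 [-2.000e-04 -2.390e-01  9.710e-01 -1.665e-01]
 [ 0.000e+00  0.000e+00  0.000e+00  1.000e+00]]
```

View pics/w1.png

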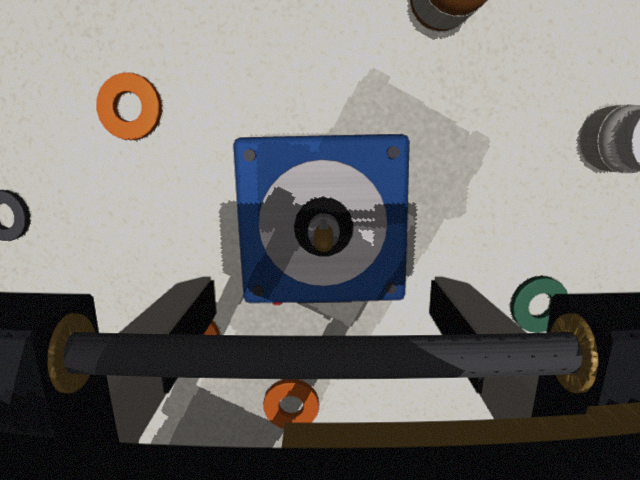

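The wrist view shows the holder squared to the image with its plate near (323,227) and stud tip near (323,245). The target disc is at (128,106) and the ring at (5,215).

Run:
```python
from h import *
C=list(cam("wrist"));im=cv2.imread("pics/w1.png");H,S,V=cv2.split(cv2.cvtColor(im,cv2.COLOR_BGR2HSV))
def big(m,box=None):
    m=m.astype(np.uint8)
    if box: b=np.zeros_like(m);x0,y0,x1,y1=box;b[y0:y1,x0:x1]=1;m=m*b
    cs,_=cv2.findContours(m,cv2.RETR_EXTERNAL,cv2.CHAIN_APPROX_NONE);return max(cs,key=cv2.contourArea)
c=big((H>100)&(H<125)&(S>130)&(V>35),(200,120,440,310))
print("blue",cv2.minAreaRect(ray(C,c.reshape(-1,2),.034)[:,:2].astype(np.float32)))
c=big((H>4)&(H<18)&(S>150)&(V>100),(80,50,180,160))
print("panel",cv2.minEnclosingCircle(ray(C,c.reshape(-1,2),.010)[:,:2].astype(np.float32)))
c=big((H>4)&(H<18)&(S>150)&(V>100),(230,370,340,440))
print("panel2",cv2.minEnclosingCircle(ray(C,c.reshape(-1,2),.010)[:,:2].astype(np.float32)))
c=big((V<45)&(S<120),(285,190,365,262))
for z in(.060,.065,.071):print("plate",z,cv2.minEnclosingCircle(ray(C,c.reshape(-1,2),z)[:,:2].astype(np.float32)),cv2.boundingRect(c))
cv2.imwrite("pics/z1.png",cv2.resize(im[185:285,250:390],(700,500),interpolation=cv2.INTER_CUBIC))
t=ray(C,[(323,246)],.118);print(t)
```

```text
blue ((0.5559698343276978, 0.01828744262456894), (0.14673669636249542, 0.14649923145771027), 27.48619270324707)
panel ((0.5694254636764526, 0.2204165905714035), 0.02954820916056633)
panel2 ((0.3593124747276306, -0.03085150569677353), 0.027192765846848488)
plate 0.06 ((0.5574408173561096, 0.01861046440899372), 0.024317244067788124) (294, 197, 60, 59)
plate 0.065 ((0.5583885908126831, 0.019092220813035965), 0.023944228887557983) (294, 197, 60, 59)
plate 0.071 ((0.5595257878303528, 0.019670341163873672), 0.023496491834521294) (294, 197, 60, 59)
[[0.55672566 0.01839449 0.118     ]]
```

View pics/z1.png

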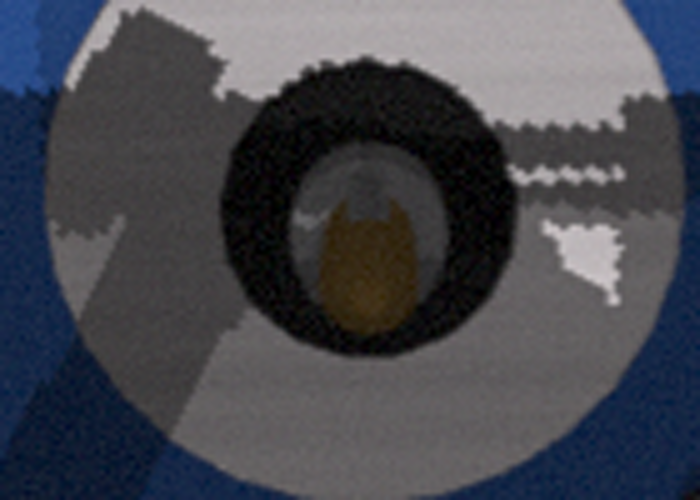

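```bash
python3 -m inch '[[[2,-3.54,2,0,0,0,-1],[2,-3.54,2,0,0,0,-1],[2,-3.54,2,0,0,0,-1],[2,-3.54,2,0,0,0,-1],[2,-3.54,2,0,0,0,-1]]]'
python3 -m inch '[[[0,0,0,0,0,0,-1],[0,0,0,0,0,0,-1],[0,0,0,0,0,0,-1],[0,0,0,0,0,0,-1]]]'
cat >> h.py <<'E'
def big(m,box=None):
    m=m.astype(np.uint8)
    if box: b=np.zeros_like(m);x0,y0,x1,y1=box;b[y0:y1,x0:x1]=1;m=m*b
    cs,_=cv2.findContours(m,cv2.RETR_EXTERNAL,cv2.CHAIN_APPROX_NONE);return max(cs,key=cv2.contourArea)
def circ(C,c,z):
    P=ray(C,c.reshape(-1,2),z)[:,:2].astype(np.float32)
    (x,y),a,_=cv2.fitEllipse(P); return np.round([x,y],4),np.round(a,4),cv2.boundingRect(c)
def where(): 
    s=robot.read_state();print("t",round(s["t"],2),"tcp",np.round(s["tool_pos"],4),"rv",np.round(s["orientation"],4),"F",np.round(s["force"],2),"op",round(s["opening"],4));return s
E
python3 - <<'E'
from h import *
s=where();C=cam("wrist");im=C[0];cv2.imwrite("pics/w2.png",im);H,S,V=cv2.split(cv2.cvtColor(im,cv2.COLOR_BGR2HSV))
c=big((H>4)&(H<18)&(S>150)&(V>60)); p,a,b=circ(C,c,.010);print(p,a,b)
print("tool shift cm",100*totool([*(p-s["tool_pos"][:2]),.003-s["tool_pos"][2]]));where()
E
```

```text
t: 2.25
tool_pos: [0.5718, 0.2218, 0.1182]
orientation: [3.06, 0.71, 0.001]
force: [0.8, -0.7, 1.0]
opening: 0.0931
t: 2.65
tool_pos: [0.5726, 0.2207, 0.1199]
orientation: [3.06, 0.711, 0.003]
force: [-0.5, -0.6, 0.6]
opening: 0.0929
t 2.65 tcp [0.5726 0.2207 0.1199] rv [3.0599e+00 7.1090e-01 2.9000e-03] F [-0.45 -0.56  0.64] op 0.0929
[0.5704 0.2263] [0.0578 0.0585] (272, 194, 85, 84)
tool shift cm [ 0.03427256 -0.60608803 11.69190516]
t 2.7 tcp [0.5725 0.2209 0.1199] rv [3.0599e+00 7.1110e-01 2.8000e-03] F [ 0.27 -0.01 -0.13] op 0.0932
```

```bash
python3 -m inch '[[[0.03,-0.58,3.5,0,0,0,-1],[0,0,3.5,0,0,0,-1],[0,0,3.0,0,0,0,-1],[0,0,1.2,0,0,0,-1],[0,0,0.4,0,0,0,-1]]]'
python3 -m inch '[[[0,0,0,0,0,0,-1],[0,0,0,0,0,0,0.9],[0,0,0,0,0,0,0.9],[0,0,0,0,0,0,0.9],[0,0,0,0,0,0,0.9]]]' 20
python3 -m inch '[[[0,0,0,0,0,0,0.9],[0,0,0,0,0,0,0.9],[0,0,0,0,0,0,0.9],[0,0,0,0,0,0,0.9],[0,0,0,0,0,0,0.9]]]' 20
```

```text
t: 3.2
tool_pos: [0.5685, 0.2267, 0.0016]
orientation: [3.059, 0.713, -0.003]
force: [0.3, -0.7, 0.5]
opening: 0.0931
t: 3.7
tool_pos: [0.5698, 0.2278, 0.0035]
orientation: [-3.059, -0.714, -0.002]
force: [-1.0, 1.2, 0.1]
opening: 0.0657
t: 4.2
tool_pos: [0.5697, 0.2277, 0.0032]
orientation: [3.059, 0.714, 0.001]
force: [-1.6, -1.7, 5.5]
opening: 0.0596
```

Gripped at 59.6 mm, which matches the 60 mm disc. I lift it and go to a standoff with the wrist camera straight above the post. The nadir view gives XY independent of height.

```bash
python3 -m inch '[[[0,0,-1,0,0,0,0.9],[0,0,-3,0,0,0,0.9],[0,0,-4,0,0,0,0.9],[0,0,-4,0,0,0,0.9],[-2.4,2.5,-3,0,0,0,0.9]]]'
python3 -m inch '[[[-2.4,2.5,-3,0,0,0,0.9],[-2.4,2.5,-1.7,0,0,0,0.9],[-2.4,2.5,0,0,0,0,0.9],[-2.4,2.5,0,0,0,0,0.9],[-2.4,2.5,0,0,0,0,0.9]]]'
python3 -m inch '[[[-2.15,2.75,0,0,0,0,0.9],[0,0,0,0,0,0,0.9],[0,0,0,0,0,0,0.9],[0,0,0,0,0,0,0.9],[0,0,0,0,0,0,0.9]]]'
python3 - <<'E'
from h import *
where();C=cam("wrist");cv2.imwrite("pics/w3.png",C[0]);where()
E
```

```text
t: 4.7
tool_pos: [0.5598, 0.1973, 0.156]
orientation: [-3.057, -0.719, -0.006]
force: [0.5, -0.6, -0.3]
opening: 0.0597
t: 5.2
tool_pos: [0.5058, 0.0284, 0.2001]
orientation: [-3.059, -0.715, -0.001]
force: [-0.5, 0.5, -0.3]
opening: 0.0596
t: 5.7
tool_pos: [0.4996, -0.0037, 0.1996]
orientation: [-3.058, -0.716, 0.0]
force: [0.8, -1.0, -0.9]
opening: 0.0597
t 5.7 tcp [ 0.4996 -0.0037  0.1996] rv [-3.0584e+00 -7.1640e-01  2.0000e-04] F [ 0.78 -0.99 -0.94] op 0.0597
t 5.75 tcp [ 0.4996 -0.0038  0.1996] rv [-3.0584e+00 -7.1660e-01  3.0000e-04] F [ 0.49 -0.36 -1.87] op 0.0594
```

View pics/w3.png

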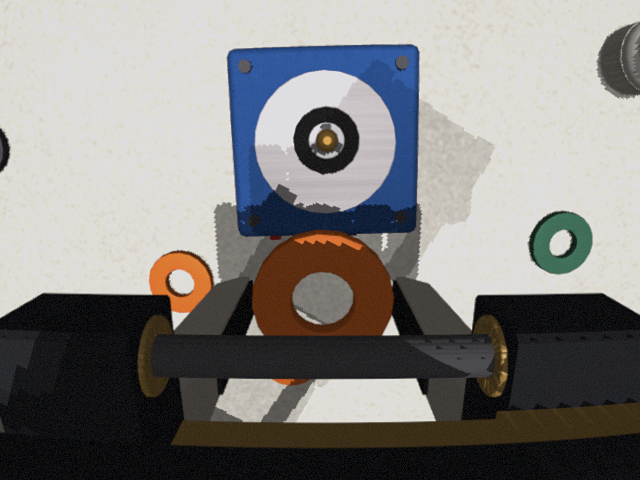

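The held disc shows at (322,297) and the stud tip and plate at about (327,141), nearly at the nadir. Next I compute the shift from disc bore to post.

Run:
```python
from h import *
C=list(cam("wrist"));im=cv2.imread("pics/w3.png");s=where();H,S,V=cv2.split(cv2.cvtColor(im,cv2.COLOR_BGR2HSV))
c=big((V<50)&(S<120),(285,100,370,180))
for z in(.06,.071):print("plate",circ(C,c,z))
c=big((H>8)&(H<30)&(S>90)&(V>60),(305,120,350,165)); print("brass",cv2.boundingRect(c),circ(C,c,.118))
c=big(((S<50)&(V>100))|((V<50)&(S<120)),(245,60,405,222));c=cv2.convexHull(c);print("alu",circ(C,c,.04))
m=(H>2)&(H<20)&(S>130)&(V>50);c=big(m,(245,225,400,390))
cs,hh=cv2.findContours((m&(np.indices(m.shape)[0]>235)&(np.indices(m.shape)[0]<335)).astype(np.uint8),cv2.RETR_CCOMP,cv2.CHAIN_APPROX_NONE)
zt=s["tool_pos"][2]+.0068
pts=c.reshape(-1,2);pts=pts[(pts[:,1]<330)];print("disc outer",circ(C,pts.reshape(-1,1,2),zt))
for q,h in zip(cs,hh[0]):
    if cv2.contourArea(q)>800 and cv2.boundingRect(q)[0]>250: print(h[3],circ(C,q,zt))
```

```text
t 5.8 tcp [ 0.4996 -0.0038  0.1996] rv [-3.0585e+00 -7.1660e-01  3.0000e-04] F [ 0.65  0.08 -0.45] op 0.0597
plate (array([0.5591, 0.0231]), array([0.0459, 0.0462]), (294, 107, 65, 67))
plate (array([0.559 , 0.0232]), array([0.0442, 0.0445]), (294, 107, 65, 67))
brass (316, 129, 22, 22) (array([0.5593, 0.0233]), array([0.0118, 0.0119]), (316, 129, 22, 22))
alu (array([0.5567, 0.0227]), array([0.1089, 0.1095]), (255, 70, 141, 142))
disc outer (array([ 0.4997, -0.0034]), array([0.0581, 0.0605]), (252, 230, 142, 100))
-1 (array([ 0.5039, -0.0013]), array([0.0467, 0.0616]), (252, 236, 142, 99))
92 (array([ 0.5008, -0.0028]), array([0.024 , 0.0259]), (291, 271, 64, 55))
```

```bash
python3 -m inch '[[[3.5,0.13,0,0,0,0,0.9],[3.01,0.13,0,0,0,0,0.9],[0,0,0,0,0,0,0.9],[0,0,3,0,0,0,0.9],[0,0,2,0,0,0,0.9]]]'
python3 -m inch '[[[0,0,1,0,0,0,0.9],[0,0,1,0,0,0,0.9],[0,0,1,0,0,0,0.9],[0,0,1,0,0,0,0.9],[0,0,0,0,0,0,0.9]]]'
python3 -m inch '[[[0,0,0,0,0,0,0.9],[0,0,0,0,0,0,0.9]]]'
python3 - <<'E'
from h import *
where();C=cam("wrist");cv2.imwrite("pics/w4.png",C[0]);where()
cv2.imwrite("pics/w4z.png",cv2.resize(C[0][215:365,225:425],(800,600),interpolation=cv2.INTER_CUBIC))
E
```

```text
t: 6.3
tool_pos: [0.5586, 0.0223, 0.1484]
orientation: [-3.059, -0.716, 0.001]
force: [-0.5, -1.3, -2.3]
opening: 0.0596
t: 6.8
tool_pos: [0.5582, 0.0217, 0.1083]
orientation: [-3.059, -0.714, 0.003]
force: [0.1, 0.6, -1.3]
opening: 0.0594
t: 7.0
tool_pos: [0.5596, 0.0217, 0.1104]
orientation: [3.059, 0.714, 0.002]
force: [0.8, 0.7, -0.5]
opening: 0.0595
t 7.0 tcp [0.5596 0.0217 0.1104] rv [3.059e+00 7.143e-01 1.800e-03] F [ 0.84  0.71 -0.49] op 0.0595
t 7.05 tcp [0.5596 0.0217 0.1105] rv [3.0589e+00 7.1420e-01 2.0000e-03] F [ 0.19 -0.33 -0.62] op 0.0595
```

View pics/w4z.png

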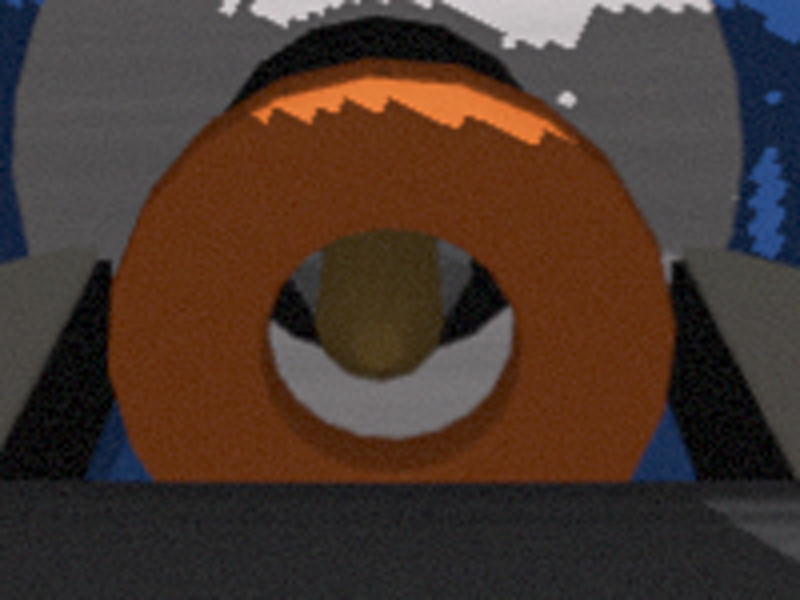

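The bore centre is at crop x≈390 and the stud at x≈380, so the stud is about 1.1 mm to the image left (tool −y). That agrees with the computed 1.5 mm. I correct and descend.

```bash
python3 -m inch '[[[0.03,-0.13,0,0,0,0,0.9],[0,0,0.3,0,0,0,0.9],[0,0,0.3,0,0,0,0.9],[0,0,0.3,0,0,0,0.9],[0,0,0,0,0,0,0.9]]]'
python3 -m inch '[[[0,0,0.2,0,0,0,0.9],[0,0,0.2,0,0,0,0.9],[0,0,0.1,0,0,0,0.9],[0,0,0,0,0,0,0.9],[0,0,0,0,0,0,0.9]]]'
python3 -m inch '[[[0,0,0.1,0,0,0,0.9],[0,0,0.1,0,0,0,0.9],[0,0,0,0,0,0,0.9],[0,0,0,0,0,0,0.9]]]'
python3 -m inch '[[[0,0,0.1,0,0,0,0.9],[0,0,0.1,0,0,0,0.9],[0,0,0,0,0,0,0.9],[0,0,0,0,0,0,0.9]]]'
```

```text
t: 7.55
tool_pos: [0.5582, 0.023, 0.0998]
orientation: [-3.059, -0.714, 0.002]
force: [-0.6, 0.9, -0.3]
opening: 0.0596
t: 8.05
tool_pos: [0.5587, 0.023, 0.0957]
orientation: [-3.059, -0.714, 0.0]
force: [0.4, -0.9, -1.7]
opening: 0.0596
t: 8.45
tool_pos: [0.5587, 0.023, 0.0936]
orientation: [-3.059, -0.714, 0.0]
force: [0.0, -0.2, 0.2]
opening: 0.0598
t: 8.85
tool_pos: [0.5586, 0.023, 0.0915]
orientation: [-3.059, -0.714, 0.0]
force: [0.0, 0.3, -0.8]
opening: 0.0597
```

```bash
for i in 1; do python3 -m inch '[[[0.05,0,0.1,0,0,0,0.9],[0,0,0.1,0,0,0,0.9],[0,0,0,0,0,0,0.9],[0,0,0,0,0,0,0.9]]]'; done
python3 -m inch '[[[0,0,0.1,0,0,0,0.9],[0,0,0.1,0,0,0,0.9],[0,0,0,0,0,0,0.9]]]'
python3 -m inch '[[[0,0,0.08,0,0,0,0.9],[0,0,0.07,0,0,0,0.9],[0,0,0,0,0,0,0.9]]]'
python3 -m inch '[[[0,0,0.08,0,0,0,0.9],[0,0,0.07,0,0,0,0.9],[0,0,0,0,0,0,0.9]]]'
```

```text
t: 9.25
tool_pos: [0.5591, 0.0233, 0.0896]
orientation: [-3.059, -0.714, 0.0]
force: [-0.1, -0.1, -0.6]
opening: 0.0596
t: 9.55
tool_pos: [0.559, 0.0232, 0.0874]
orientation: [-3.059, -0.714, 0.001]
force: [0.4, -0.3, -1.4]
opening: 0.0596
t: 9.85
tool_pos: [0.5591, 0.0232, 0.086]
orientation: [-3.059, -0.714, 0.0]
force: [0.1, -0.1, -1.7]
opening: 0.0595
t: 10.15
tool_pos: [0.559, 0.0232, 0.0845]
orientation: [-3.059, -0.714, 0.0]
force: [0.6, -1.0, -1.5]
opening: 0.0601
```

```bash
python3 -m inch '[[[0,0,0.1,0,0,0,0.9],[0,0,0.1,0,0,0,0.9],[0,0,0,0,0,0,0.9]]]'
python3 -m inch '[[[0,0,0.08,0,0,0,0.9],[0,0,0.07,0,0,0,0.9],[0,0,0,0,0,0,0.9]]]'
python3 -m inch '[[[0,0,0.08,0,0,0,0.9],[0,0,0.07,0,0,0,0.9],[0,0,0,0,0,0,0.9]]]'
```

```text
t: 10.45
tool_pos: [0.559, 0.0232, 0.0824]
orientation: [-3.059, -0.714, 0.0]
force: [-0.5, 0.4, -1.0]
opening: 0.0596
t: 10.75
tool_pos: [0.5591, 0.0232, 0.081]
orientation: [-3.059, -0.714, 0.0]
force: [0.6, -0.2, -0.5]
opening: 0.0595
t: 11.05
tool_pos: [0.5591, 0.0232, 0.0795]
orientation: [-3.059, -0.714, 0.0]
force: [0.9, 0.2, -0.6]
opening: 0.0597
```

```bash
python3 -m inch '[[[0,0,0.1,0,0,0,0.9],[0,0,0,0,0,0,0.9],[0,0,0,0,0,0,0.9]]]'
python3 -m inch '[[[0,0,0.08,0,0,0,0.9],[0,0,0.07,0,0,0,0.9],[0,0,0,0,0,0,0.9]]]'
python3 -m inch '[[[0,0,0.08,0,0,0,0.9],[0,0,0.07,0,0,0,0.9],[0,0,0,0,0,0,0.9]]]'
```

```text
t: 11.35
tool_pos: [0.5591, 0.0232, 0.0786]
orientation: [-3.059, -0.714, 0.0]
force: [0.6, 0.2, -1.0]
opening: 0.0598
t: 11.65
tool_pos: [0.559, 0.0232, 0.077]
orientation: [-3.059, -0.714, 0.0]
force: [-0.6, -1.1, 0.0]
opening: 0.0597
t: 11.95
tool_pos: [0.5591, 0.0232, 0.0755]
orientation: [-3.059, -0.714, 0.0]
force: [-0.2, 0.9, -1.4]
opening: 0.0596
```

Underside is at 72 mm, below any possible shoulder height, with no force, so it is threaded. I continue down to the plate.

```bash
python3 -m inch '[[[0,0,0.12,0,0,0,0.9],[0,0,0.1,0,0,0,0.9],[0,0,0.08,0,0,0,0.9],[0,0,0,0,0,0,0.9]]]'
python3 -m inch '[[[0,0,0.1,0,0,0,0.9],[0,0,0.1,0,0,0,0.9],[0,0,0,0,0,0,0.9]]]'
python3 -m inch '[[[0,0,0.1,0,0,0,0.9],[0,0,0,0,0,0,0.9],[0,0,0,0,0,0,0.9]]]'
```

```text
t: 12.35
tool_pos: [0.559, 0.0232, 0.0724]
orientation: [-3.059, -0.714, 0.0]
force: [-0.1, -0.2, -1.1]
opening: 0.0599
t: 12.65
tool_pos: [0.559, 0.0232, 0.0704]
orientation: [-3.059, -0.714, 0.0]
force: [0.1, -0.7, -0.0]
opening: 0.0598
t: 12.95
tool_pos: [0.5591, 0.0232, 0.0696]
orientation: [-3.059, -0.714, 0.0]
force: [0.1, -0.2, -0.2]
opening: 0.0598
```

```bash
python3 -m inch '[[[0,0,0.1,0,0,0,0.9],[0,0,0,0,0,0,0.9],[0,0,0,0,0,0,0.9]]]'
python3 -m inch '[[[0,0,0.1,0,0,0,0.9],[0,0,0,0,0,0,0.9],[0,0,0,0,0,0,0.9]]]'
python3 -m inch '[[[0,0,0.1,0,0,0,0.9],[0,0,0,0,0,0,0.9],[0,0,0,0,0,0,0.9]]]'
python3 -m inch '[[[0,0,0.1,0,0,0,0.9],[0,0,0,0,0,0,0.9],[0,0,0,0,0,0,0.9]]]'
```

```text
t: 13.25
tool_pos: [0.5591, 0.0232, 0.0686]
orientation: [-3.059, -0.714, 0.0]
force: [0.7, -0.4, 0.4]
opening: 0.06
t: 13.55
tool_pos: [0.5591, 0.0232, 0.0676]
orientation: [3.059, 0.714, -0.0]
force: [0.1, 0.5, -0.8]
opening: 0.0598
t: 13.85
tool_pos: [0.5594, 0.0232, 0.0669]
orientation: [3.059, 0.714, 0.001]
force: [-0.6, -0.7, 0.4]
opening: 0.0593
t: 14.15
tool_pos: [0.5594, 0.0232, 0.066]
orientation: [3.059, 0.714, 0.001]
force: [-0.7, 0.8, 3.2]
opening: 0.0598
```

Contact is felt at 3 N with TCP z = 66 mm. I release, rise and travel to the ring.

```bash
python3 -m inch '[[[0,0,0,0,0,0,0.2],[0,0,0,0,0,0,-1],[0,0,0,0,0,0,-1],[0,0,0,0,0,0,-1],[0,0,0,0,0,0,-1]]]'
python3 -m inch '[[[0,0,-1,0,0,0,-1],[0,0,-4,0,0,0,-1],[0,0,-4,0,0,0,-1],[0,0,-2.5,0,0,0,-1],[0,0,0,0,0,0,-1]]]'
python3 - <<'E'
from h import *
where();C=cam("wrist");cv2.imwrite("pics/w5.png",C[0]);im=C[0];H,S,V=cv2.split(cv2.cvtColor(im,cv2.COLOR_BGR2HSV))
c=big((H>4)&(H<18)&(S>130)&(V>50),(240,120,400,330)); 
for z in (.0728,.083):print(circ(C,c,z))
E
python3 -m inch '[[[0,-4.5,0,0,0,0,-1],[0,-4.5,0,0,0,0,-1],[0,-4.5,0,0,0,0,-1],[0,-4.5,0,0,0,0,-1],[0,-4.5,1,0,0,0,-1]]]'
python3 -m inch '[[[0,-4.5,3,0,0,0,-1],[0,-4.5,2.5,0,0,0,-1],[0,0,0,0,0,0,-1],[0,0,0,0,0,0,-1],[0,0,0,0,0,0,-1]]]'
python3 - <<'E'
from h import *
s=where();C=cam("wrist");im=C[0];cv2.imwrite("pics/w6.png",im);H,S,V=cv2.split(cv2.cvtColor(im,cv2.COLOR_BGR2HSV))
m=((V<90)&(S<90)).astype(np.uint8)
cs,_=cv2.findContours(m,cv2.RETR_EXTERNAL,cv2.CHAIN_APPROX_NONE)
for c in cs:
    if 1000<cv2.contourArea(c)<9000:
        p,a,b=circ(C,c,.010);print(p,a,b,"shift",100*totool([*(p-s["tool_pos"][:2]),.003-s["tool_pos"][2]]))
E
```

```text
t: 14.65
tool_pos: [0.5589, 0.0233, 0.0653]
orientation: [-3.059, -0.714, 0.001]
force: [-0.1, 0.0, -1.1]
opening: 0.087
t: 15.15
tool_pos: [0.5622, 0.0231, 0.1869]
orientation: [3.057, 0.714, 0.014]
force: [0.2, 0.3, 0.6]
opening: 0.0929
t 15.15 tcp [0.5622 0.0231 0.1869] rv [3.0568 0.7139 0.0138] F [0.24 0.34 0.58] op 0.0929
(array([0.5589, 0.0234]), array([0.0582, 0.0591]), (278, 198, 84, 84))
(array([0.5611, 0.0244]), array([0.0561, 0.057 ]), (278, 198, 84, 84))
t: 15.7
tool_pos: [0.4586, 0.2263, 0.1706]
orientation: [-3.059, -0.714, -0.001]
force: [0.2, -0.3, 0.5]
opening: 0.0932
t: 16.2
tool_pos: [0.4221, 0.3008, 0.1186]
orientation: [3.059, 0.714, -0.0]
force: [0.3, 0.8, -0.5]
opening: 0.0932
t 16.2 tcp [0.4221 0.3008 0.1186] rv [ 3.0589e+00  7.1390e-01 -2.0000e-04] F [ 0.27  0.81 -0.47] op 0.0932
```

View pics/w6.png

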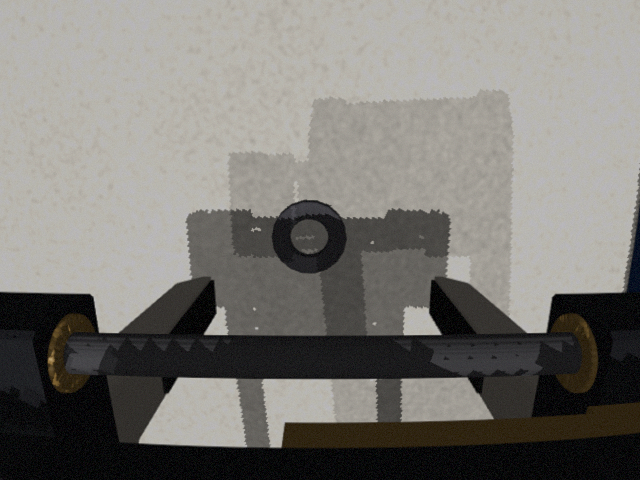

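The ring is at (309.5,236.5), 73 px across, with shadows merging around it.

Run:
```python
from h import *
s=where();C=cam("wrist");p=ray(C,[(309.5,236.5),(273,236.5),(346,236.5)],.010);print(p.round(4),np.linalg.norm(p[1]-p[2]))
print(100*totool([*(p[0][:2]-s["tool_pos"][:2]),.004-s["tool_pos"][2]]))
```

```text
t 16.25 tcp [0.4226 0.3007 0.1191] rv [3.0596e+00 7.1250e-01 1.2000e-03] F [ 0.58 -0.77 -0.1 ] op 0.0928
[[0.4192 0.3091 0.01  ]
 [0.4081 0.3316 0.01  ]
 [0.4303 0.2865 0.01  ]] 0.050251475990784035
[ 0.04849297 -0.90212673 11.50573037]
```

```bash
python3 -m inch '[[[0.05,-0.9,3.5,0,0,0,-1],[0,0,3.5,0,0,0,-1],[0,0,3.0,0,0,0,-1],[0,0,1.0,0,0,0,-1],[0,0,0.4,0,0,0,-1]]]'
python3 -m inch '[[[0,0,0,0,0,0,-1],[0,0,0,0,0,0,0.9],[0,0,0,0,0,0,0.9],[0,0,0,0,0,0,0.9],[0,0,0,0,0,0,0.9]]]' 20
python3 -m inch '[[[0,0,0,0,0,0,0.9],[0,0,0,0,0,0,0.9],[0,0,0,0,0,0,0.9],[0,0,0,0,0,0,0.9],[0,0,0,0,0,0,0.9]]]' 20
```

```text
t: 16.8
tool_pos: [0.4183, 0.3087, 0.0041]
orientation: [3.059, 0.712, -0.002]
force: [-0.2, -0.3, 0.8]
opening: 0.0931
t: 17.3
tool_pos: [0.4186, 0.3101, 0.0053]
orientation: [-3.059, -0.715, -0.002]
force: [0.4, 0.6, -0.2]
opening: 0.0653
t: 17.8
tool_pos: [0.4183, 0.3098, 0.0047]
orientation: [-3.059, -0.714, -0.0]
force: [-2.5, -0.9, 2.2]
opening: 0.0507
```

```bash
python3 -m inch '[[[0,0,-1,0,0,0,0.9],[0,0,-4,0,0,0,0.9],[0,0,-4,0,0,0,0.9],[0,0,-4,0,0,0,0.9],[0,4.0,-2.5,0,0,0,0.9]]]'
python3 -m inch '[[[0,4.5,0,0,0,0,0.9],[0,4.5,0,0,0,0,0.9],[0,4.5,0,0,0,0,0.9],[0,4.5,0,0,0,0,0.9],[0,4.5,0,0,0,0,0.9]]]'
python3 -m inch '[[[0,4.5,0,0,0,0,0.9],[-0.1,0.93,1,0,0,0,0.9],[0,0,2,0,0,0,0.9],[0,0,1,0,0,0,0.9],[0,0,0,0,0,0,0.9]]]'
python3 -m inch '[[[0,0,0.8,0,0,0,0.9],[0,0,0,0,0,0,0.9],[0,0,0,0,0,0,0.9],[0,0,0,0,0,0,0.9]]]'
python3 - <<'E'
from h import *
where();C=cam("wrist");cv2.imwrite("pics/w7.png",C[0]);where()
cv2.imwrite("pics/w7z.png",cv2.resize(C[0][215:365,225:425],(800,600),interpolation=cv2.INTER_CUBIC))
E
```

```text
t: 18.3
tool_pos: [0.4359, 0.277, 0.1639]
orientation: [-3.055, -0.72, -0.007]
force: [1.7, -0.2, 0.8]
opening: 0.051
t: 18.8
tool_pos: [0.5361, 0.0704, 0.1604]
orientation: [3.059, 0.715, 0.001]
force: [-0.0, -0.1, -1.3]
opening: 0.0506
t: 19.3
tool_pos: [0.5568, 0.0237, 0.1175]
orientation: [-3.058, -0.715, 0.006]
force: [0.7, -0.3, -1.1]
opening: 0.0508
t: 19.7
tool_pos: [0.5591, 0.0233, 0.1123]
orientation: [3.059, 0.715, 0.002]
force: [-0.0, -0.9, -0.8]
opening: 0.0509
t 19.7 tcp [0.5591 0.0233 0.1123] rv [3.0589e+00 7.1490e-01 1.6000e-03] F [-0.   -0.94 -0.8 ] op 0.0509
t 19.75 tcp [0.5591 0.0232 0.1123] rv [3.0589e+00 7.1470e-01 1.5000e-03] F [ 0.94  0.63 -0.06] op 0.0511
```

View pics/w7z.png

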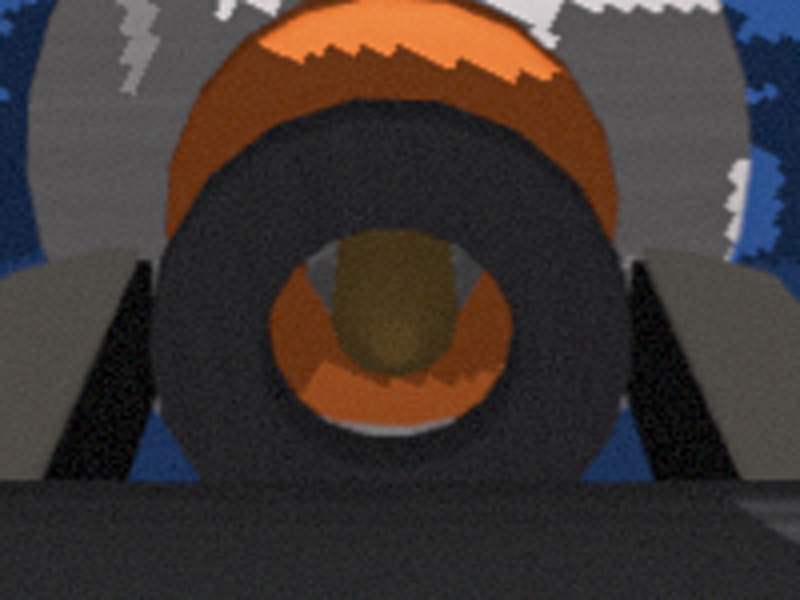

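Ring centre is at crop x≈392 and stud at ≈395, within 0.3 mm, and the fingers hold it evenly. I lower it.

```bash
python3 -m inch '[[[0,0.02,0.5,0,0,0,0.9],[0,0,0.6,0,0,0,0.9],[0,0,0.6,0,0,0,0.9],[0,0,0.4,0,0,0,0.9],[0,0,0.2,0,0,0,0.9]]]'
python3 -m inch '[[[0,0,0.1,0,0,0,0.9],[0,0,0,0,0,0,0.9],[0,0,0,0,0,0,0.9]]]'
python3 -m inch '[[[0,0,0.1,0,0,0,0.9],[0,0,0.1,0,0,0,0.9],[0,0,0,0,0,0,0.9]]]'
python3 -m inch '[[[0,0,0.1,0,0,0,0.9],[0,0,0.1,0,0,0,0.9],[0,0,0,0,0,0,0.9]]]'
```

```text
t: 20.25
tool_pos: [0.5582, 0.0228, 0.0876]
orientation: [-3.059, -0.714, 0.002]
force: [-0.0, 0.1, -1.5]
opening: 0.051
t: 20.55
tool_pos: [0.559, 0.0228, 0.0878]
orientation: [3.059, 0.714, 0.001]
force: [-0.2, 0.9, -1.5]
opening: 0.051
t: 20.85
tool_pos: [0.5587, 0.0229, 0.0855]
orientation: [-3.059, -0.714, 0.0]
force: [0.6, -0.3, 0.2]
opening: 0.0515
t: 21.15
tool_pos: [0.5587, 0.0228, 0.0834]
orientation: [-3.059, -0.714, 0.0]
force: [0.0, -0.1, -0.4]
opening: 0.0509
```

```bash
python3 -m inch '[[[0,0,0.1,0,0,0,0.9],[0,0,0,0,0,0,0.9],[0,0,0,0,0,0,0.9]]]'
python3 -m inch '[[[0,0,0.1,0,0,0,0.9],[0,0,0.1,0,0,0,0.9],[0,0,0,0,0,0,0.9]]]'
python3 -m inch '[[[0,0,0.1,0,0,0,0.9],[0,0,0,0,0,0,0.9],[0,0,0,0,0,0,0.9]]]'
python3 -m inch '[[[0,0,0.1,0,0,0,0.9],[0,0,0,0,0,0,0.9],[0,0,0,0,0,0,0.9]]]'
```

```text
t: 21.45
tool_pos: [0.5588, 0.0228, 0.0826]
orientation: [-3.059, -0.714, -0.0]
force: [0.8, 0.7, -0.8]
opening: 0.051
t: 21.75
tool_pos: [0.5588, 0.0229, 0.0805]
orientation: [-3.059, -0.714, 0.0]
force: [0.9, -0.1, -1.1]
opening: 0.051
t: 22.05
tool_pos: [0.5588, 0.0228, 0.0796]
orientation: [-3.059, -0.714, -0.0]
force: [0.8, 0.6, -1.3]
opening: 0.0515
t: 22.35
tool_pos: [0.5588, 0.0228, 0.0786]
orientation: [-3.059, -0.714, 0.0]
force: [-0.2, 0.1, -1.0]
opening: 0.051
```

```bash
python3 -m inch '[[[0,0,0.1,0,0,0,0.9],[0,0,0,0,0,0,0.9],[0,0,0,0,0,0,0.9]]]'
python3 -m inch '[[[0,0,0.07,0,0,0,0.9],[0,0,0,0,0,0,0.9],[0,0,0,0,0,0,0.9]]]'
```

```text
t: 22.65
tool_pos: [0.559, 0.0228, 0.0779]
orientation: [3.059, 0.714, 0.001]
force: [-0.1, 0.7, 2.3]
opening: 0.0513
t: 22.95
tool_pos: [0.559, 0.0229, 0.0772]
orientation: [3.059, 0.714, 0.001]
force: [-0.5, 0.4, 3.9]
opening: 0.0513
```

Contact at 3.9 N. I release, rise and go to the cap.

```bash
python3 -m inch '[[[0,0,0,0,0,0,0.2],[0,0,0,0,0,0,-1],[0,0,0,0,0,0,-1],[0,0,0,0,0,0,-1],[0,0,0,0,0,0,-1]]]'
python3 -m inch '[[[0,0,-1,0,0,0,-1],[0,0,-4,0,0,0,-1],[0,0,-4,0,0,0,-1],[0,0,-2.5,0,0,0,-1],[0,0,0,0,0,0,-1]]]'
python3 - <<'E'
from h import *
where();C=cam("wrist");cv2.imwrite("pics/w8.png",C[0])
E
python3 -m inch '[[[-3.62,2.97,0,0,0,0,-1],[-3.62,2.97,0,0,0,0,-1],[-3.62,2.97,0,0,0,0,-1],[-3.62,2.97,0,0,0,0,-1],[-3.62,2.97,0,0,0,0,-1]]]'
python3 -m inch '[[[-3.62,2.97,1,0,0,0,-1],[-3.62,2.97,2,0,0,0,-1],[0,0,0,0,0,0,-1],[0,0,0,0,0,0,-1],[0,0,0,0,0,0,-1]]]'
python3 - <<'E'
from h import *
s=where();C=cam("wrist");im=C[0];cv2.imwrite("pics/w9.png",im);H,S,V=cv2.split(cv2.cvtColor(im,cv2.COLOR_BGR2HSV))
c=big(((H<5)|(H>175))&(S>130)&(V>40)); p,a,b=circ(C,c,.047);print(p,a,b)
print("shift cm",100*totool([*(p-s["tool_pos"][:2]),.021-s["tool_pos"][2]]))
im8=cv2.imread("pics/w8.png");cv2.imwrite("pics/v9.png",np.hstack([cv2.resize(im8[160:340,220:460],(400,300)),cv2.resize(im,(400,300))]))
E
```

```text
t: 23.45
tool_pos: [0.5585, 0.0228, 0.0765]
orientation: [-3.059, -0.714, 0.001]
force: [0.0, -0.4, -0.9]
opening: 0.0785
t: 23.95
tool_pos: [0.5618, 0.0227, 0.1982]
orientation: [3.057, 0.714, 0.014]
force: [-0.2, 0.5, 0.1]
opening: 0.093
t 23.95 tcp [0.5618 0.0227 0.1982] rv [3.0568 0.7138 0.0138] F [-0.19  0.5   0.11] op 0.093
t: 24.5
tool_pos: [0.4605, -0.1914, 0.1905]
orientation: [-3.058, -0.715, 0.003]
force: [1.1, 0.1, 0.3]
opening: 0.093
t: 25.0
tool_pos: [0.4242, -0.2742, 0.1619]
orientation: [-3.058, -0.715, 0.0]
force: [0.1, 0.6, -0.7]
opening: 0.0934
t 25.0 tcp [ 0.4242 -0.2742  0.1619] rv [-3.0582e+00 -7.1470e-01  3.0000e-04] F [ 0.08  0.56 -0.73] op 0.0934
[ 0.4235 -0.2758] [0.038  0.0389] (297, 210, 55, 55)
shift cm [-0.13647969  0.12219218 14.08992305]
```

View pics/v9.png

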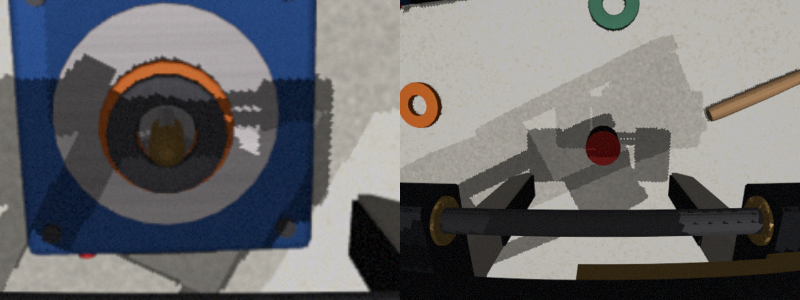

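The left crop shows the ring lying concentric on the disc. The right one shows the cap between the fingers. I grasp the cap.

```bash
python3 -m inch '[[[-0.14,0.12,4,0,0,0,-1],[0,0,4,0,0,0,-1],[0,0,4,0,0,0,-1],[0,0,1.6,0,0,0,-1],[0,0,0.5,0,0,0,-1]]]'
python3 -m inch '[[[0,0,0,0,0,0,-1],[0,0,0,0,0,0,0.9],[0,0,0,0,0,0,0.9],[0,0,0,0,0,0,0.9],[0,0,0,0,0,0,0.9]]]' 45
python3 -m inch '[[[0,0,0,0,0,0,0.9],[0,0,0,0,0,0,0.9],[0,0,0,0,0,0,0.9],[0,0,0,0,0,0,0.9],[0,0,0,0,0,0,0.9]]]' 45
```

```text
t: 25.55
tool_pos: [0.4225, -0.2742, 0.019]
orientation: [-3.055, -0.717, 0.004]
force: [0.4, 0.8, 0.1]
opening: 0.0928
t: 26.05
tool_pos: [0.4238, -0.2771, 0.0221]
orientation: [3.058, 0.714, 0.001]
force: [0.3, -0.2, 0.1]
opening: 0.0656
t: 26.55
tool_pos: [0.4233, -0.2767, 0.0213]
orientation: [-3.059, -0.714, 0.0]
force: [-0.4, 0.3, 0.3]
opening: 0.0399
```

```bash
python3 -m inch '[[[0,0,-1,0,0,0,0.9],[0,0,-4,0,0,0,0.9],[0,0,-4,0,0,0,0.9],[0,0,-4,0,0,0,0.9],[0,0,-4,0,0,0,0.9]]]'
python3 -m inch '[[[3.63,-2.977,0,0,0,0,0.9],[3.63,-2.977,0,0,0,0,0.9],[3.63,-2.977,0,0,0,0,0.9],[3.63,-2.977,0,0,0,0,0.9],[3.63,-2.977,0,0,0,0,0.9]]]'
python3 -m inch '[[[3.63,-2.977,0,0,0,0,0.9],[3.63,-2.977,0,0,0,0,0.9],[0,0,2,0,0,0,0.9],[0,0,1.5,0,0,0,0.9],[0,0,0,0,0,0,0.9]]]'
python3 -m inch '[[[0,0,0,0,0,0,0.9],[0,0,0,0,0,0,0.9],[0,0,0,0,0,0,0.9]]]'
```

```text
t: 27.05
tool_pos: [0.4231, -0.2765, 0.1936]
orientation: [3.059, 0.714, 0.0]
force: [0.9, -0.1, -1.2]
opening: 0.0394
t: 27.55
tool_pos: [0.5206, -0.0611, 0.1922]
orientation: [3.059, 0.714, 0.001]
force: [1.2, 0.0, -0.1]
opening: 0.0393
t: 28.05
tool_pos: [0.5566, 0.0225, 0.1534]
orientation: [-3.058, -0.714, 0.008]
force: [-1.2, -0.2, -2.1]
opening: 0.0399
t: 28.35
tool_pos: [0.5593, 0.0218, 0.1574]
orientation: [3.059, 0.712, 0.003]
force: [0.7, -0.4, -1.3]
opening: 0.0396
```

```bash
python3 -m inch '[[[0,-0.12,0.8,0,0,0,0.9],[0,0,0.7,0,0,0,0.9],[0,0,0,0,0,0,0.9],[0,0,0,0,0,0,0.9]]]'
python3 -m inch '[[[0,0,0.2,0,0,0,0.9],[0,0,0.2,0,0,0,0.9],[0,0,0,0,0,0,0.9],[0,0,0,0,0,0,0.9]]]'
python3 -m inch '[[[0,0,0.2,0,0,0,0.9],[0,0,0.1,0,0,0,0.9],[0,0,0,0,0,0,0.9],[0,0,0,0,0,0,0.9]]]'
python3 -m inch '[[[0,0,0.2,0,0,0,0.9],[0,0,0.1,0,0,0,0.9],[0,0,0,0,0,0,0.9],[0,0,0,0,0,0,0.9]]]'
```

```text
t: 28.75
tool_pos: [0.5579, 0.0238, 0.1407]
orientation: [-3.059, -0.714, 0.002]
force: [-0.0, 0.1, -1.6]
opening: 0.0394
t: 29.15
tool_pos: [0.5583, 0.0238, 0.1373]
orientation: [3.059, 0.714, -0.0]
force: [0.1, 0.0, -0.7]
opening: 0.0396
t: 29.55
tool_pos: [0.5583, 0.0238, 0.1342]
orientation: [-3.059, -0.714, 0.0]
force: [-0.3, -0.5, -1.1]
opening: 0.04
t: 29.95
tool_pos: [0.5582, 0.0238, 0.1312]
orientation: [-3.059, -0.714, 0.0]
force: [-0.9, 0.7, -1.1]
opening: 0.0396
```

```bash
python3 -m inch '[[[0,0.08,0,0,0,0,0.9],[0,0,0.1,0,0,0,0.9],[0,0,0.1,0,0,0,0.9],[0,0,0,0,0,0,0.9],[0,0,0,0,0,0,0.9]]]'
python3 -m inch '[[[0,0,0.15,0,0,0,0.9],[0,0,0.15,0,0,0,0.9],[0,0,0,0,0,0,0.9],[0,0,0,0,0,0,0.9]]]'
python3 -m inch '[[[0,0,0.15,0,0,0,0.9],[0,0,0.15,0,0,0,0.9],[0,0,0,0,0,0,0.9],[0,0,0,0,0,0,0.9]]]'
```

```text
t: 30.45
tool_pos: [0.5586, 0.023, 0.1292]
orientation: [-3.059, -0.714, 0.0]
force: [-0.3, 0.1, -0.8]
opening: 0.0396
t: 30.85
tool_pos: [0.5586, 0.023, 0.1262]
orientation: [-3.059, -0.714, 0.0]
force: [0.6, -0.1, -1.8]
opening: 0.0394
t: 31.25
tool_pos: [0.5586, 0.023, 0.1232]
orientation: [-3.059, -0.714, 0.0]
force: [-0.5, -0.5, -0.5]
opening: 0.0396
```

The cap is on the plain stud with no side force. I continue through the catches.

```bash
python3 -m inch '[[[0,0,0.15,0,0,0,0.9],[0,0,0.15,0,0,0,0.9],[0,0,0,0,0,0,0.9],[0,0,0,0,0,0,0.9]]]'
python3 -m inch '[[[0,0,0.15,0,0,0,0.9],[0,0,0.15,0,0,0,0.9],[0,0,0,0,0,0,0.9],[0,0,0,0,0,0,0.9]]]'
python3 -m inch '[[[0,0,0.15,0,0,0,0.9],[0,0,0.15,0,0,0,0.9],[0,0,0,0,0,0,0.9],[0,0,0,0,0,0,0.9]]]'
python3 -m inch '[[[0,0,0.15,0,0,0,0.9],[0,0,0.15,0,0,0,0.9],[0,0,0,0,0,0,0.9],[0,0,0,0,0,0,0.9]]]'
```

```text
t: 31.65
tool_pos: [0.5586, 0.023, 0.1202]
orientation: [-3.059, -0.714, 0.0]
force: [0.6, -0.5, -1.4]
opening: 0.0399
t: 32.05
tool_pos: [0.5586, 0.023, 0.1172]
orientation: [-3.059, -0.714, 0.0]
force: [0.4, -0.3, -1.3]
opening: 0.0396
t: 32.45
tool_pos: [0.5587, 0.023, 0.1143]
orientation: [-3.059, -0.714, -0.0]
force: [0.1, -0.7, -1.7]
opening: 0.0393
t: 32.85
tool_pos: [0.5587, 0.023, 0.1112]
orientation: [-3.059, -0.714, 0.0]
force: [-0.1, 0.2, -0.0]
opening: 0.0396
```

```bash
python3 -m inch '[[[0,0,0.15,0,0,0,0.9],[0,0,0.15,0,0,0,0.9],[0,0,0,0,0,0,0.9],[0,0,0,0,0,0,0.9]]]'
python3 -m inch '[[[0,0,0.1,0,0,0,0.9],[0,0,0.1,0,0,0,0.9],[0,0,0,0,0,0,0.9],[0,0,0,0,0,0,0.9]]]'
python3 -m inch '[[[0,0,0.1,0,0,0,0.9],[0,0,0,0,0,0,0.9],[0,0,0,0,0,0,0.9]]]'
python3 -m inch '[[[0,0,0.1,0,0,0,0.9],[0,0,0,0,0,0,0.9],[0,0,0,0,0,0,0.9]]]'
```

```text
t: 33.25
tool_pos: [0.5586, 0.023, 0.1082]
orientation: [-3.059, -0.714, 0.0]
force: [0.2, -0.8, -0.4]
opening: 0.0395
t: 33.65
tool_pos: [0.5585, 0.023, 0.1061]
orientation: [-3.059, -0.714, 0.0]
force: [0.1, -0.4, -0.2]
opening: 0.0395
t: 33.95
tool_pos: [0.5586, 0.023, 0.1052]
orientation: [-3.059, -0.714, 0.0]
force: [0.5, -0.3, 0.2]
opening: 0.0395
t: 34.25
tool_pos: [0.5587, 0.023, 0.1045]
orientation: [3.059, 0.714, 0.0]
force: [-1.1, -0.5, 1.8]
opening: 0.0397
```

```bash
python3 -m inch '[[[0,0,0.1,0,0,0,0.9],[0,0,0,0,0,0,0.9],[0,0,0,0,0,0,0.9]]]'
python3 -m inch '[[[0,0,0.1,0,0,0,0.9],[0,0,0,0,0,0,0.9],[0,0,0,0,0,0,0.9]]]'
python3 -m inch '[[[0,0,0.07,0,0,0,0.9],[0,0,0,0,0,0,0.9],[0,0,0,0,0,0,0.9]]]'
```

```text
t: 34.55
tool_pos: [0.5588, 0.023, 0.1035]
orientation: [3.059, 0.714, 0.001]
force: [-0.8, 0.0, 3.3]
opening: 0.0395
t: 34.85
tool_pos: [0.5589, 0.023, 0.1026]
orientation: [3.059, 0.714, 0.001]
force: [-1.7, -0.1, 6.1]
opening: 0.0396
t: 35.15
tool_pos: [0.559, 0.023, 0.1022]
orientation: [3.059, 0.714, 0.001]
force: [-1.6, -0.5, 6.4]
opening: 0.0394
```

```bash
python3 -m inch '[[[0,0,0.08,0,0,0,0.9],[0,0,0,0,0,0,0.9],[0,0,0,0,0,0,0.9]]]'
python3 -m inch '[[[0,0,0.08,0,0,0,0.9],[0,0,0,0,0,0,0.9],[0,0,0,0,0,0,0.9]]]'
python3 -m inch '[[[0,0,0.07,0,0,0,0.9],[0,0,0,0,0,0,0.9],[0,0,0,0,0,0,0.9]]]'
```

```text
t: 35.45
tool_pos: [0.559, 0.023, 0.1013]
orientation: [3.059, 0.714, 0.001]
force: [-1.4, 0.9, 6.7]
opening: 0.0396
t: 35.75
tool_pos: [0.5591, 0.0231, 0.1009]
orientation: [3.059, 0.714, 0.002]
force: [-1.9, -0.6, 8.8]
opening: 0.0401
t: 36.05
tool_pos: [0.5593, 0.0231, 0.1004]
orientation: [3.059, 0.714, 0.002]
force: [-2.4, 0.0, 9.4]
opening: 0.0394
```

```bash
python3 -m inch '[[[0,0,0.08,0,0,0,0.9],[0,0,0,0,0,0,0.9],[0,0,0,0,0,0,0.9]]]'
python3 -m inch '[[[0,0,0.08,0,0,0,0.9],[0,0,0,0,0,0,0.9],[0,0,0,0,0,0,0.9]]]'
python3 -m inch '[[[0,0,0.05,0,0,0,0.9],[0,0,0,0,0,0,0.9],[0,0,0,0,0,0,0.9]]]'
```

```text
t: 36.35
tool_pos: [0.5593, 0.0231, 0.0998]
orientation: [3.059, 0.714, 0.002]
force: [-3.0, -0.3, 11.9]
opening: 0.0399
t: 36.65
tool_pos: [0.5595, 0.0231, 0.0993]
orientation: [3.059, 0.714, 0.003]
force: [-3.6, 0.1, 12.2]
opening: 0.0394
t: 36.95
tool_pos: [0.5596, 0.0231, 0.0991]
orientation: [3.059, 0.714, 0.003]
force: [-4.2, 0.1, 14.6]
opening: 0.0399
```

```bash
python3 -m inch '[[[-0.08,0.02,0.05,0,0,0,0.9],[0,0,0,0,0,0,0.9],[0,0,0,0,0,0,0.9]]]'
python3 -m inch '[[[0,0,0.06,0,0,0,0.9],[0,0,0,0,0,0,0.9],[0,0,0,0,0,0,0.9]]]'
python3 -c "
from h import *
for i in range(3): where();cam('side')"
```

```text
t: 37.25
tool_pos: [0.5594, 0.0229, 0.099]
orientation: [3.059, 0.715, 0.005]
force: [-2.9, 1.7, 16.4]
opening: 0.0393
t: 37.55
tool_pos: [0.5596, 0.0229, 0.0988]
orientation: [3.059, 0.715, 0.006]
force: [-3.8, 2.4, 18.9]
opening: 0.0394
t 37.55 tcp [0.5596 0.0229 0.0988] rv [3.0589 0.7146 0.0057] F [-3.82  2.42 18.91] op 0.0394
t 37.6 tcp [0.5596 0.0229 0.0988] rv [3.0589 0.7146 0.0056] F [-3.87  2.61 17.66] op 0.0394
t 37.65 tcp [0.5596 0.0229 0.0987] rv [3.0589 0.7146 0.0057] F [-4.61  1.24 18.48] op 0.0398
```

About 18 N is reached with a stiffer response, as at the plate's stop. I ease up and see whether the cap is held.

```bash
python3 -m inch '[[[0.08,0,-0.15,0,0,0,0.9],[0,0,0,0,0,0,0.9],[0,0,0,0,0,0,0.9]]]'
python3 -m inch '[[[0,0,-0.1,0,0,0,0.9],[0,0,0,0,0,0,0.9],[0,0,0,0,0,0,0.9]]]'
python3 -m inch '[[[0,0,-0.1,0,0,0,0.9],[0,0,0,0,0,0,0.9],[0,0,0,0,0,0,0.9]]]'
python3 -m inch '[[[0,0,-0.1,0,0,0,0.9],[0,0,0,0,0,0,0.9],[0,0,0,0,0,0,0.9]]]'
```

```text
t: 38.0
tool_pos: [0.5595, 0.023, 0.0992]
orientation: [3.059, 0.714, 0.003]
force: [-4.4, 0.7, 12.9]
opening: 0.0396
t: 38.3
tool_pos: [0.5594, 0.023, 0.0999]
orientation: [3.059, 0.714, 0.002]
force: [-3.1, 0.7, 10.1]
opening: 0.0394
t: 38.6
tool_pos: [0.5592, 0.023, 0.1006]
orientation: [3.059, 0.714, 0.002]
force: [-2.0, -0.0, 10.3]
opening: 0.0394
t: 38.9
tool_pos: [0.5591, 0.023, 0.1013]
orientation: [3.059, 0.714, 0.001]
force: [-1.6, 0.6, 7.2]
opening: 0.0397
```

```bash
python3 -m inch '[[[0,0,-0.08,0,0,0,0.9],[0,0,0,0,0,0,0.9],[0,0,0,0,0,0,0.9]]]'
python3 -m inch '[[[0,0,-0.08,0,0,0,0.9],[0,0,0,0,0,0,0.9],[0,0,0,0,0,0,0.9]]]'
python3 -m inch '[[[0,0,-0.07,0,0,0,0.9],[0,0,0,0,0,0,0.9],[0,0,0,0,0,0,0.9]]]'
```

```text
t: 39.2
tool_pos: [0.5589, 0.0229, 0.1015]
orientation: [3.059, 0.715, 0.0]
force: [-0.5, 0.3, 5.4]
opening: 0.0396
t: 39.5
tool_pos: [0.5586, 0.0229, 0.1019]
orientation: [-3.059, -0.714, 0.0]
force: [0.3, 0.3, 1.6]
opening: 0.0392
t: 39.8
tool_pos: [0.5584, 0.0228, 0.1023]
orientation: [-3.059, -0.714, 0.001]
force: [1.1, 0.8, -2.7]
opening: 0.0395
```

The pull test goes to −2.7 N at 102.3 mm, a level that still gave +6 N while loading, so the cap is caught. I ease off, release and check.

```bash
python3 -m inch '[[[0,0,0.04,0,0,0,0.9],[0,0,0,0,0,0,0.2],[0,0,0,0,0,0,-1],[0,0,0,0,0,0,-1],[0,0,0,0,0,0,-1]]]'
python3 -m inch '[[[0,0,0,0,0,0,-1],[0,0,-2,0,0,0,-1],[0,0,-4,0,0,0,-1],[0,0,-4,0,0,0,-1],[0,0,-2,0,0,0,-1]]]'
python3 -m inch '[[[-3,0,0,0,0,0,-1],[-3,0,0,0,0,0,-1],[0,0,0,0,0,0,-1],[0,0,0,0,0,0,-1],[0,0,0,0,0,0,-1]]]'
python3 - <<'E'
from h import *
where();C=cam("wrist");im=C[0];H,S,V=cv2.split(cv2.cvtColor(im,cv2.COLOR_BGR2HSV))
c=big(((H<4)|(H>175))&(S>130)&(V>40),(240,40,420,250));print("cap",circ(C,c,.127))
c=big((H>4)&(H<18)&(S>130)&(V>50),(240,40,420,250));print("panel",circ(C,cv2.convexHull(c),.070))
D=cam("side");cv2.imwrite("pics/f.png",np.hstack([cv2.resize(im[20:290,140:500],(400,300)),cv2.resize(D[0][170:290,260:420],(400,300),interpolation=2)]))
Hs,Ss,Vs=cv2.split(cv2.cvtColor(D[0],cv2.COLOR_BGR2HSV));c=big(((Hs<4)|(Hs>175))&(Ss>130)&(Vs>60),(290,150,360,260));print("side cap",circ(D,c,.127),"at z .130",circ(D,c,.130)[0])
E
```

```text
t: 40.3
tool_pos: [0.5589, 0.0228, 0.1027]
orientation: [3.059, 0.714, 0.0]
force: [0.5, -0.2, 0.2]
opening: 0.0592
t: 40.8
tool_pos: [0.5603, 0.0228, 0.2269]
orientation: [3.058, 0.714, 0.008]
force: [1.3, -0.4, -0.9]
opening: 0.0926
t: 41.3
tool_pos: [0.5056, -0.0036, 0.2227]
orientation: [3.059, 0.714, 0.001]
force: [0.5, 0.0, -0.4]
opening: 0.0933
t 41.3 tcp [ 0.5056 -0.0036  0.2227] rv [3.0592e+00 7.1430e-01 1.3000e-03] F [ 0.54  0.03 -0.38] op 0.0933
cap (array([0.559 , 0.0234]), array([0.039 , 0.0391]), (291, 117, 63, 64))
panel (array([0.5586, 0.0232]), array([0.0585, 0.0587]), (284, 109, 77, 78))
side cap (array([0.558 , 0.0223]), array([0.0349, 0.0372]), (317, 208, 15, 9)) at z .130 [0.5573 0.0175]
```

View pics/f.png

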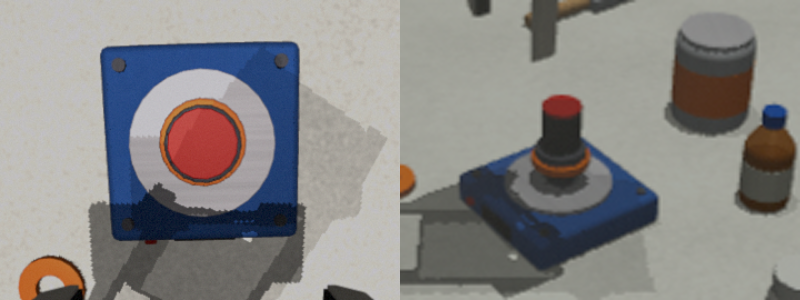

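The stack is concentric and level. The side view matches the wrist fix for a cap top at 127 mm, which is sunk 3 mm (unsunk would be 130 mm). The robot is clear, so I hand in.

```bash
python3 -c "
from plant import robot
print(robot.close_job())"
```

```text
the job is handed in; nothing more can be done
None
```

I mounted the orange disc (the leftmost of the three look-alikes) on the holder's post, laid the clamp ring on it, and pushed the cap on until it caught. I handed the job in at about 41 s; it reports no verdict.

- **Forces:** The disc and ring were set down with 3–4 N felt at the wrist. The cap push peaked at about 18–19 N at the wrist, slightly above the recommended 17 N but under the 25 N limit. The stiffer response at the end suggests the plate reached its firm stop. Sideways force on the post rose to about 4 N during the push.
- **Catch:** Pulling up gently gave −2.7 N at a height that read about +6 N on the way down, so the cap is held.
- **Final position:** The wrist view put the cap at (0.559, 0.0234) and the disc at (0.5586, 0.0232), about 0.5 mm apart. That is roughly 2 mm from the holder axis. The stack looked level.
- **Plate sink:** The side camera agreed with the wrist camera for a cap top at 127 mm, which means the plate is held about 3 mm down. With the plate unsunk (cap top at 130 mm) the two would have disagreed by about 6 mm.
- **Disagreements:** The first wrist look, taken before the arm had settled, gave positions about 5 mm off in y, so I measured again from closer. The ring gripped at 51 mm instead of its stated 52 mm, which had no effect. I did not measure the green disc or the other bystanders again at the end, though no contact with them was felt or seen.

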